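# Change the bar in the drill jig

## Robot

A 7-joint arm with a two-finger parallel gripper is mounted at the origin on a cart in front of the work surface, level with it; the furniture and walls round the work are solid. World frame = base frame: x ahead of the robot, y to its left, z up, the work surface at z = 0. Lengths are in m, angles in degrees, forces in N, time in s.
With the tool pointing down it reaches from about 0.425 to 0.825 m from the base axis. Payload 3.6 kg.
Tool frame: the origin (TCP) lies midway between the tips of the shut fingers; the grasp point (between the pads) lies 19 mm behind it; z points along the fingers, y is the line along which they close (so a half turn about z gives the same grasp; the last joint's range is limited). The gripper opens to 85 mm and grips with 20 to 120 N. Pads are 22 mm wide; open, the fingers measure 114 mm over their backs; the gripper's body (76 mm by 85 mm) begins 54 mm behind the grasp point. The pads swing forward as they close: fully open they stand 13 mm farther back than shut.
Start: joints at [-75.659, 35.231, -0.722, 81.555, 0.464, 63.22, -2.315], TCP at [0.178, 0.625, 0.231] pointing down, gripper open.
Joint ranges: [-178.69, 178.69], [-17.37, 117.87], [-77.05, 75.6], [15.02, 138.74], [-78.02, 258.01], [0.78, 113.62], [-162.83, 162.83]. Speed limits (degrees/s): [159.86, 159.86, 180, 180, 180, 180, 180].

## Interface

Orientations are given as a 3x3 rotation matrix whose columns are the frame's x, y, z axes.
In Python, from bench import state, cams, env gives the robot as it stands.
- The arm moves only by the tool jog_arm, never from a script. Its argument "increments" is a list of rows, each a list of 2 entries, a list of its own where there are three numbers: the shift along the tool's x, y, z as a fraction of full scale, then the turn, a rotation vector about the tool's x, y, z as a fraction of full scale. In form: [[[x, y, z], [wx, wy, wz]], ...]. A call has 1 to 10 rows; each row is the pose to reach, as a shift and turn from the pose commanded when the call began, along the tool's axes at that moment, turning the shorter way round; what a row does not reach only later rows make up. Full scale, the value 1, is 200 mm for a shift and 2 pi rad for a turn. A row lasts 1/10 s, in which the tool goes at most 50 mm and 8.59 degrees, less where a joint would pass 70% of its speed; a pose out of reach is approached as far as the arm can. A call with a number of a shift or a turn outside -1 to 1 is refused whole. A call with a gripper value outside its range is refused whole. "gripper" is the closure in counts, from 0 (fully open) to 255 (shut), set as the call begins (left out, the last holds). The fingers move at their own pace and stop on an object; the grip force is fixed at half the most. Time passes only in rows, so rows that repeat a pose let the fingers close. It gives the time, the measured TCP pose, the force, the opening and the grip force at its end, in the units of the state.
- state(): the state, without advancing time (a new reading comes with each control period).
- cams.camera(name): name is "scene" or "top" or "wrist"; returns the picture (400x640x3 uint8, blue, green, red); there is no depth.
- cams.get_calibration(name): a dict with "intrinsics" (3x3 intrinsics, pixels), "cam_to_world" (4x4, takes a point from camera to world coordinates). Camera axes: x right, y down, z forward; pixel columns grow to the right and rows downward; lengths in m; the calibration is good to about 2 mm. A picture is of the moment at which its call begins: read the wrist's pose just before it. get_calibration takes no time and is no camera call; for the wrist camera it gives the pose at the moment of the call.
- env.hand_in(): hands the job in; it is judged then, once.
The state is a dict: "time": time; "joint_positions": joint angles; "qvel": joint speeds; "effort": joint torques, N m; "eef_pos": TCP position; "tcp_rot": TCP orientation; "wrist_force": force on the tool from outside, world axes, zero at the start; "torque": the same for the moment, N m; "grip_width": finger opening in m; "finger_force": force on a finger pad.
Only numpy, scipy, OpenCV 4.12 (cv2) and the standard library are available. Lean on these libraries where they do the work, as an engineer would, in place of code of your own. Each camera call takes 0.05 s, during which the arm holds its last target. There are 200 camera calls.

## Task

The steel bar in the drill jig has been drilled: swap it with the one undrilled bar on the wooden rack. The undrilled bar must end up fully seated between the pins of the jig with the drill plate back flat on top of it, and the drilled bar in the rack bay that the undrilled one left; you may use the rubber mat to put things down on the way. Leave the other two bars and the red oil bottle where they are.

Things in the scene. Friction and masses are not known exactly. Their poses are not given: they have to be found in the camera images.
- jig: drill jig: green base plate 116 x 226 mm (own x, y), 12 thick, bolted to the bench; origin on the bench under its centre. A bar lies in it along its y on two cross rails (y = +-66) 12 high. Four 12 pins at x = +-24, y = +-45 guide the bar's sides, two at x = 0, y = +-89 its ends, all with 3 clearance. Side pins taper from z = 50 to a nose at 60, end pins from 34 to 44. Corner bolts 20 high
- jig_seat (a point): where the centre of a bar lies when seated in the jig: 35 mm above the bench, axes as the jig's (bar along y). There the bar's top is at 46. Between the side pins (y -39 to 39) both long sides and the underside of the bar are free, with 12 mm of air between bar and base plate
- plate_handle (a point): loose drill plate, steel cross 10 mm thick, two brass bushes, red bridge handle, 0.4 kg. Arms 30 x 112 (own x, y; lies along the bar) and 74 x 72 (ears between the side pins, 3 mm clearance). Point: middle of the grip bar, 16 wide (x), 54 long (y), 14 high, 41 above the plate's underside, 24 of air below the grip. z up. 87 above the bench when seated on a bar; a half turn makes no difference
- bar_done_center (a point): centre of the drilled bar that lies in the jig under the drill plate at the start; black steel, 30 wide (its x), 160 long (its y), 22 mm high, 0.6 kg, z up. Two bright countersunk holes in its top 44 either side of the middle, hidden by the plate at first; its ends stick out 24 beyond the plate
- bar_blank_center (a point): centre of the one undrilled bar: plain black steel, no holes, 30 wide (its x), 160 long (its y), 22 mm high, 0.6 kg, z up; in any one of the three rack bays at the start
- bar_left_a_center (a point): centre of another drilled bar (two bright holes) on the rack, same size; stays there
- bar_left_b_center (a point): centre of the third drilled bar (two bright holes) on the rack, same size; stays there
- rack: wooden bar rack, fixed: board 250 x 150 mm (own x, y), 10 thick, origin on the bench under its centre. Two rails along x at y = +-55, 22 wide, tops at z = 26. Three bays at x = -70, 0, 70 between half-round ridges 13 high (clear width 44, wider above). Bars lie along y across both rails, centred at y = 0, centre at z = 37; their middle 80 is free below and beside, 40 apart. All full at the start
- mat: blue-grey rubber mat, fixed, 200 x 190 mm (own x, y), 3 thick, on the bench between jig and rack; origin on the bench under its centre. Empty at the start, with room for the drill plate and one bar side by side, both along its y (for instance at x = +50 and x = -50)
- oil_center (a point): red oil bottle, 48 mm in diameter, 130 mm tall, standing behind the mat; this point is half-way up. A bystander
There are look-alikes about, which are no part of the job. Of the things shaped like the part that bears plate_handle, the bare steel one is meant.

How it is judged (in metres and radians):
On the way, in this order (a step that is already met when the one before it is completed fails the run):
1. the drill plate and the drilled bar are both out of the jig, more than 70 mm from its middle (horizontal distance between each of plate_handle, bar_done_center and jig above 0.07 m), for 0.2 s.
2. the undrilled bar lies seated in the jig, the drill plate not yet on it (x of bar_blank_center in the frame of jig between -0.008 and 0.008 m and y of bar_blank_center in the frame of jig between -0.008 and 0.008 m and z of bar_blank_center in the frame of jig between 0.031 and 0.039 m and angle between the y axis of bar_blank_center and the y axis of jig, either way round below 0.12 rad and angle between bar_blank_center's own z axis and vertical below 0.1 rad and horizontal distance between plate_handle and jig above 0.06 m), for 0.2 s.
At the end, for the whole second after the job is handed in: Undrilled bar down on the jig's rails between the pins and drill plate flat on it (each within 8 mm of the middle, 4 mm in height, 0.12 rad); drilled bar down in the free rack bay (14 mm across, 20 mm along, 4 mm in height, 0.2 rad); all released and at rest (x of bar_blank_center in the frame of jig between -0.008 and 0.008 m and y of bar_blank_center in the frame of jig between -0.008 and 0.008 m and z of bar_blank_center in the frame of jig between 0.031 and 0.039 m and angle between the y axis of each of bar_blank_center, plate_handle and the y axis of jig, either way round below 0.12 rad and angle between each of bar_blank_center, plate_handle, bar_done_center's own z axis and vertical below 0.1 rad and x of plate_handle in the frame of jig between -0.008 and 0.008 m and y of plate_handle in the frame of jig between -0.008 and 0.008 m and z of plate_handle in the frame of jig between 0.083 and 0.091 m and x of bar_done_center in the frame of rack between -0.095 and 0.095 m and y of bar_done_center in the frame of rack between -0.02 and 0.02 m and z of bar_done_center in the frame of rack between 0.033 and 0.041 m and angle between the y axis of bar_done_center and the y axis of rack, either way round below 0.2 rad and (x of bar_done_center in the frame of rack between -0.084 and -0.056 m or x of bar_done_center in the frame of rack between -0.014 and 0.014 m or x of bar_done_center in the frame of rack between 0.056 and 0.084 m) and linear speed of each of bar_blank, plate, bar_done below 0.03 m/s); the robot touches nothing.
It fails at once if one of the other two drilled bars is moved more than 25 mm (distance of any of bar_left_a_center, bar_left_b_center from where it was at the start of the episode above 0.025 m).
It fails at once if the oil bottle is moved more than 30 mm or tipped (distance of oil_center from where it was at the start of the episode above 0.03 m or angle between oil_center's own z axis and vertical above 0.4 rad).
It also fails if it takes over 123 s, if anything falls off the work surface, if the arm or the gripper's body presses on something with over 40 N, if the wrist force passes 120 N, or if a joint passes its speed limit or range.

## Working session

There is one attempt and no reset: what is moved stays moved. The work goes in short steps, Python scripts to look and compute and a tool call to move; the robot and the scene stay as the last step left them, time stands still between calls to the robot, and variables do not carry over. Pictures are saved under pics/ and viewed, at most 14 in all, crops included, and the job is handed in when it is done.

Besides the shell and the picture viewer there is one more tool, called after "Request:" as name([rows], argument=value, ...), one row to a line, values as JSON. jog_arm: Moves the arm, as the interface text tells. Its arguments: {"type":"object","properties":{"increments":{"type":"array"},"gripper":{"type":"number"}},"required":["increments"]}

```bash
ls; mkdir -p pics; python3 - <<'E'
from bench import state,cams,env
import cv2
s=state();print(s)
for n in("scene","top"):
    cv2.imwrite(f"pics/{n}0.png",cams.camera(n));print(n,cams.get_calibration(n))
E
```

```text
pics
{'time': 0.0, 'joint_positions': array([-75.65724264,  35.28923349,  -0.7237553 ,  81.64355015,
         0.46360125,  63.22139935,  -2.31394526]), 'qvel': array([-0.08231635,  0.05089765,  0.06141143,  0.00089596, -0.06466476,
        0.01395808,  0.0474947 ]), 'effort': array([-3.88379685e-04, -4.69218957e+01,  2.58838842e-01, -1.71036315e+01,
        9.89702210e-03,  9.71362431e-03,  1.44424359e-05]), 'eef_pos': array([0.17741349, 0.62449334, 0.23012544]), 'tcp_rot': array([[-9.61951635e-01,  2.73218893e-01, -6.99266634e-04],
       [ 2.73219787e-01,  9.61948263e-01, -2.54692110e-03],
       [-2.32086385e-05, -2.64106839e-03, -9.99996512e-01]]), 'wrist_force': array([0.44277113, 0.38295107, 0.39853429]), 'torque': array([-0.03283644,  0.00269979,  0.00676422]), 'finger_force': 0.0, 'grip_width': 0.08548084452356425}
scene {'intrinsics': array([[417.40323463,   0.        , 316.84506639],
       [  0.        , 417.40323463, 202.90582818],
       [  0.        ,   0.        ,   1.        ]]), 'cam_to_world': array([[ 6.48620626e-01, -5.85550909e-01,  4.86231854e-01,
        -6.57669118e-02],
       [-7.61111773e-01, -4.99334738e-01,  4.13973052e-01,
        -5.35670958e-01],
       [ 3.90158707e-04, -6.38588249e-01, -7.69548501e-01,
         1.08633050e+00],
       [ 0.00000000e+00,  0.00000000e+00,  0.00000000e+00,
         1.00000000e+00]])}
top {'intrinsics': array([[408.13399617,   0.        , 315.70901422],
       [  0.        , 408.13399617, 201.76191211],
       [  0.        ,   0.        ,   1.        ]]), 'cam_to_world': array([[-0.01314806, -0.99815859,  0.05921623,  0.49733331],
       [-0.99990015,  0.01281806, -0.00594916,  0.0311833 ],
       [ 0.00517917, -0.05928853, -0.99822745,  1.15199397],
       [ 0.        ,  0.        ,  0.        ,  1.        ]])}
```

View pics/top0.png

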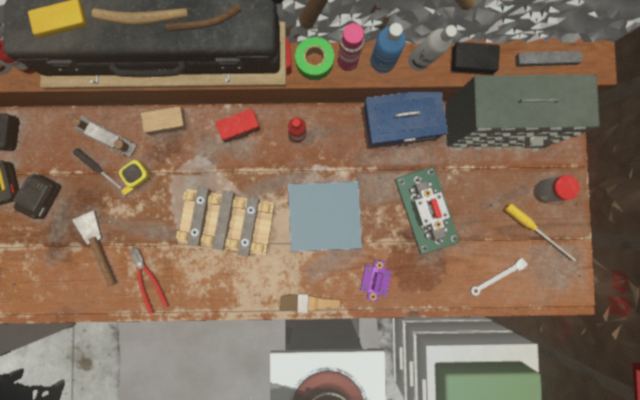

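View pics/scene0.png

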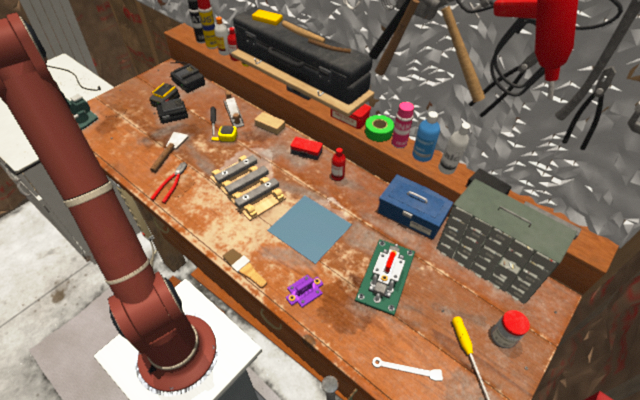

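The top view shows the jig (green) near (428,210), mat near (325,215) and rack near (222,221), where the middle bar seems to have no holes. The purple plate at (377,281) is a decoy. The oil bottle is at (297,130).

```bash
cat > h.py <<'E'
import cv2,numpy as np
from bench import state,cams,env
def ray(n,px,z,c=None):
    c=c or cams.get_calibration(n);K=c["intrinsics"];T=c["cam_to_world"]
    px=np.atleast_2d(np.float64(px))
    d=(T[:3,:3]@np.linalg.inv(K)@np.c_[px,np.ones(len(px))].T).T
    o=T[:3,3];return o+d*((z-o[2])/d[:,2])[:,None]
def rect(n,mask,z,c=None):
    "largest blob -> world rectangle at height z: centre, sides, long-axis angle deg"
    cs,_=cv2.findContours(mask,cv2.RETR_EXTERNAL,cv2.CHAIN_APPROX_NONE)
    k=max(cs,key=cv2.contourArea)[:,0]
    w=ray(n,k,z,c)[:,:2]
    (cx,cy),(a,b),t=cv2.minAreaRect((w*1000).astype(np.float32))
    if a<b:t+=90;a,b=b,a
    return np.round([cx,cy,a,b,(t+90)%180-90],1)
def hsv(im,lo,hi): return cv2.inRange(cv2.cvtColor(im,cv2.COLOR_BGR2HSV),np.array(lo),np.array(hi))
E
python3 - <<'E'
from h import *
im=cv2.imread("pics/top0.png")
def roi(m,x0,x1,y0,y1):
    o=m*0;o[y0:y1,x0:x1]=m[y0:y1,x0:x1];return o
g=cv2.morphologyEx(roi(hsv(im,(60,60,30),(95,255,200)),385,470,160,262),cv2.MORPH_CLOSE,np.ones((15,15)))
print("jig",rect("top",g,.012))
print("mat",rect("top",cv2.morphologyEx(roi(hsv(im,(90,40,60),(115,160,200)),280,370,170,260),cv2.MORPH_CLOSE,np.ones((5,5))),.003))
r=roi(hsv(im,(0,0,20),(180,70,110)),170,285,180,262)
r=cv2.morphologyEx(r,cv2.MORPH_OPEN,np.ones((5,5)))
cs,_=cv2.findContours(r,cv2.RETR_EXTERNAL,cv2.CHAIN_APPROX_NONE)
for k in cs:
    if cv2.contourArea(k)>200:
        m=r*0;cv2.drawContours(m,[k],-1,255,-1);print("bar",rect("top",m,.048))
rd=roi(hsv(im,(0,150,90),(6,255,255)),425,450,195,225)|roi(hsv(im,(174,150,90),(180,255,255)),425,450,195,225)
print("handle",rect("top",rd,.094))
a=cv2.resize(im[175:265,165:285],None,fx=5,fy=5,interpolation=2)
cv2.imwrite("pics/crop.png",a)
E
```

```text
jig [ 630.3 -289.    87.8   35.8   66.6]Traceback (most recent call last):
  File "<stdin>", line 7, in <module>
  File "h.py", line 11, in rect
    k=max(cs,key=cv2.contourArea)[:,0]
      ~~~^^^^^^^^^^^^^^^^^^^^^^^^
ValueError: max() iterable argument is empty
```

```bash
python3 - <<'E'
from h import *
im=cv2.imread("pics/top0.png")
H=cv2.cvtColor(im,cv2.COLOR_BGR2HSV)
for p in [(325,215),(300,190),(408,185),(445,240),(425,240),(410,200),(221,220),(193,220),(207,220),(250,210),(437,210)]: print(p,H[p[1],p[0]])
cv2.imwrite("pics/crop.png",np.hstack([cv2.resize(im[165:265,175:275],None,fx=4,fy=4,interpolation=2),cv2.resize(im[160:260,380:480],None,fx=4,fy=4,interpolation=2)]))
E
```

```text
(325, 215) [ 96  33 162]
(300, 190) [ 95  32 159]
(408, 185) [ 69  56 124]
(445, 240) [ 66  55 121]
(425, 240) [ 67  54 123]
(410, 200) [ 66  51 124]
(221, 220) [ 18  37 138]
(193, 220) [ 18  35 146]
(207, 220) [ 18  85 203]
(250, 210) [ 11  19 107]
(437, 210) [  2 172 214]
```

View pics/crop.png

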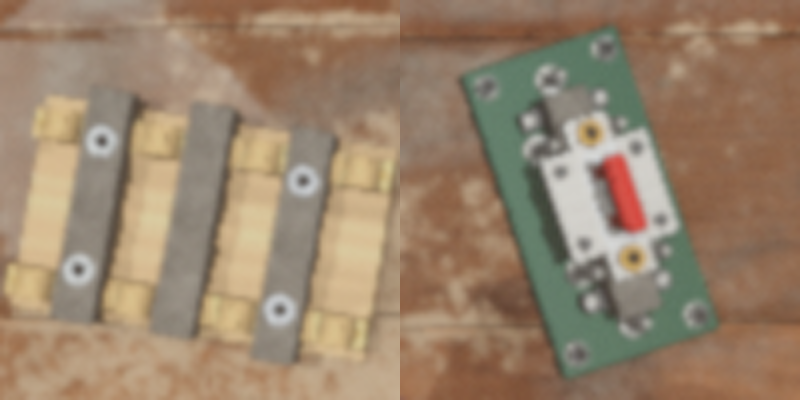

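The middle bar is plain, so it is the blank; both outer bars have two bright holes. In the right crop the jig corners are near (460,75), (613,28), (718,328) and (565,378), and the handle is at (625,192).

```bash
cat >> h.py <<'E'
def roi(m,x0,x1,y0,y1):
    o=m*0;o[y0:y1,x0:x1]=m[y0:y1,x0:x1];return o
E
python3 - <<'E'
from h import *
im=cv2.imread("pics/top0.png");C=cv2.MORPH_CLOSE;O=cv2.MORPH_OPEN
g=cv2.morphologyEx(roi(hsv(im,(50,40,30),(85,255,170)),390,465,160,262),C,np.ones((9,9)))
print("jig",rect("top",g,.012))
q=ray("top",np.array([[60,75],[213,28],[318,328],[165,378]])/4+[380,160],.012);print(q.mean(0))
print("mat",rect("top",cv2.morphologyEx(roi(hsv(im,(85,20,60),(115,160,220)),280,370,170,260),O,np.ones((5,5))),.003))
r=cv2.morphologyEx(roi(hsv(im,(0,0,20),(180,50,165)),180,275,180,262),O,np.ones((4,4)))
cs,_=cv2.findContours(r,cv2.RETR_EXTERNAL,cv2.CHAIN_APPROX_NONE)
for k in cs:
    if cv2.contourArea(k)>150:
        m=r*0;cv2.drawContours(m,[k],-1,255,-1);print("bar",rect("top",m,.048))
q=np.array([[[90,88],[136,94],[98,322],[52,316]],[[193,102],[238,106],[196,338],[150,330]],[[292,125],[337,130],[296,362],[252,355]]])/4+[175,165]
for b in q: 
    w=ray("top",b,.048)[:,:2];d=(w[0]+w[1]-w[2]-w[3]);print(w.mean(0),np.degrees(np.arctan2(d[1],d[0])))
rd=roi(hsv(im,(0,120,90),(8,255,255))|hsv(im,(172,120,90),(180,255,255)),425,450,190,225)
print("handle",rect("top",rd,.094))
print(ray("top",[297,128],.12))
E
```

```text
jig [ 538.4 -286.4  222.2  112.8   17.5]
[ 0.53686298 -0.28729731  0.012     ]
mat [ 5.259e+02  3.000e-01  1.959e+02  1.861e+02 -8.860e+01]
bar [497.9 205.4  67.2  27.8 -10.5]
bar [526.6 340.7  67.1  28.   -9.3]
bar [515.5 273.2 157.1  28.3 -10.9]
[0.52802513 0.34151746] -9.254666794560471
[0.51770457 0.27392065] -10.477198652680798
[0.50065002 0.20655062] -10.163884867777396
handle [ 539.5 -285.    48.3   16.6   16.8]
[[0.74830909 0.0704362  0.12      ]]
```

Request:
jog_arm([
  [[-0.25,-0.15,0],[0,0,0]],
  [[-0.5,-0.29,0],[0,0,0]],
  [[-0.75,-0.43,0],[0,0,0]],
  [[-1,-0.58,0],[0,0,0]],
  [[-1,-0.58,0],[0,0,0]],
], gripper=0)

```text
time: 0.6
eef_pos: [0.3419, 0.4547, 0.231]
tcp_rot: [[-0.96, 0.279, 0.001], [0.279, 0.96, -0.003], [-0.002, -0.003, -1.0]]
wrist_force: [0.4, -0.3, -0.1]
grip_width: 0.0857
finger_force: 0.0
```

Request:
jog_arm([
  [[-0.25,-0.15,0],[0,0,-0.005]],
  [[-0.5,-0.29,0],[0,0,-0.01]],
  [[-0.75,-0.43,0],[0,0,-0.016]],
  [[-1,-0.6,0],[0,0,-0.016]],
  [[-1,-0.6,0],[0,0,-0.016]],
  [[-1,-0.6,0],[0,0,-0.016]],
  [[-1,-0.6,0],[0,0,-0.016]],
])

```text
time: 1.3
eef_pos: [0.4981, 0.288, 0.2308]
tcp_rot: [[-0.984, 0.178, -0.001], [0.178, 0.984, -0.0], [0.001, -0.001, -1.0]]
wrist_force: [0.1, 0.8, 1.2]
grip_width: 0.0853
finger_force: 0.0
```

```bash
python3 - <<'E'
from h import *
s=state();print(s['eef_pos'],s['tcp_rot'][:,1],s['wrist_force'])
print(cams.get_calibration("wrist"))
cv2.imwrite("pics/w1.png",cams.camera("wrist"))
E
```

```text
[0.49805475 0.28801618 0.23076574] [ 1.77682661e-01  9.84087660e-01 -5.91011830e-04] [0.10166321 0.796501   1.16211569]
{'intrinsics': array([[284.6334761 ,   0.        , 325.91512903],
       [  0.        , 284.6334761 , 199.27936614],
       [  0.        ,   0.        ,   1.        ]]), 'cam_to_world': array([[ 0.17723921,  0.94503128,  0.27477654,  0.42746579],
       [ 0.98416713, -0.16986577, -0.05060309,  0.30165652],
       [-0.00114637,  0.27939489, -0.9601756 ,  0.37340152],
       [ 0.        ,  0.        ,  0.        ,  1.        ]])}
```

View pics/w1.png

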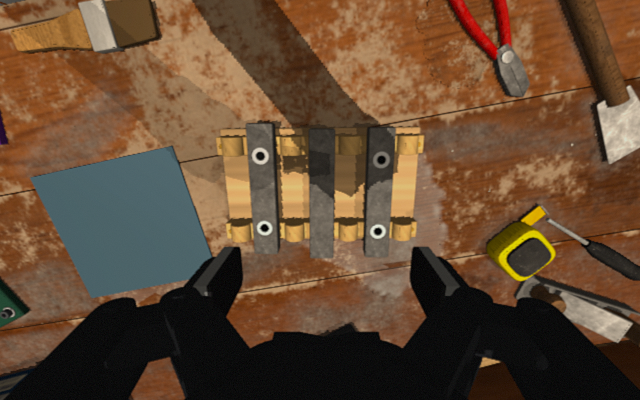

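The blank spans (310,127) to (333,257), standing between the two holed bars at columns 262 and 380.

```bash
python3 - <<'E'
from h import *
q=[[[310,127],[334,127],[333,257],[309,257]],[[248,124],[273,123],[278,252],[253,254]],[[369,126],[394,127],[388,256],[364,256]]]
for b in q: 
    w=ray("wrist",b,.048)[:,:2];d=(w[2]+w[3]-w[1]-w[0]);print(w.mean(0),np.linalg.norm(d)/2,np.degrees(np.arctan2(d[1],d[0])))
E
```

```text
[0.51498587 0.28176434] 0.15955379959372906 -10.70319643378232
[0.49839249 0.21467318] 0.1577793587004478 -11.416528525679693
[0.52582286 0.34864557] 0.15867669341073465 -9.421104382062186
```

```bash
python3 - <<'E'
from h import *
a=cv2.imread("pics/w1.png")
s=state();print(s['eef_pos'],s['tcp_rot'][:,1],s['qvel'].round(1))
c=cams.get_calibration("wrist")
b=cams.camera("wrist");cv2.imwrite("pics/w2.png",b)
g=lambda i:np.float32(cv2.cvtColor(i[110:270,200:440],cv2.COLOR_BGR2GRAY))
print(cv2.phaseCorrelate(g(a),g(b)))
# mat: compare both views
for n,im in(("top",cv2.imread("pics/top0.png")),("wrist",b)):
    m=hsv(im,(85,20,40),(115,160,220));m=roi(m,*((280,370,170,260) if n=="top" else (20,220,130,300)))
    print(n,rect(n,cv2.morphologyEx(m,cv2.MORPH_OPEN,np.ones((5,5))),.003))
# rack bright holes in scene/top vs wrist
print(ray("wrist",[[260,156],[265,228]],.048).mean(0), ray("top",np.array([[303,181],[280,310]])/4+[175,165],.048).mean(0))
S=cams.get_calibration("scene");
E
```

```text
[0.49702334 0.28959377 0.2308603 ] [1.74572723e-01 9.84644275e-01 1.25062361e-04] [-1.5 -0.2 -1.2 -0.   0.1 -0.   0.1]
((-1.2752042759903333, 0.9445366532579271), 0.9191966956853866)
top [ 5.259e+02  3.000e-01  1.959e+02  1.861e+02 -8.860e+01]
wrist [525.2   4.  200.  189.3 -88.1]
[0.49898259 0.21461196 0.048     ] [0.49876416 0.20844917 0.048     ]
```

Request:
jog_arm([
  [[-0.06,-0.24,0],[0,0,0]],
  [[-0.12,-0.48,0],[0,0,0]],
  [[-0.18,-0.72,0],[0,0,0]],
  [[-0.235,-0.94,0],[0,0,0]],
  [[-0.235,-0.94,0],[0,0,0]],
])

```text
time: 1.9
eef_pos: [0.5113, 0.0883, 0.2315]
tcp_rot: [[-0.983, 0.185, -0.0], [0.185, 0.983, -0.005], [-0.001, -0.005, -1.0]]
wrist_force: [0.1, -0.0, 1.2]
grip_width: 0.0855
finger_force: 0.0
```

Request:
jog_arm([
  [[-0.06,-0.24,0],[0,0,0]],
  [[-0.12,-0.48,0],[0,0,0]],
  [[-0.18,-0.72,0],[0,0,0]],
  [[-0.235,-0.94,0],[0,0,0]],
  [[-0.235,-0.94,0],[0,0,0]],
])

```text
time: 2.4
eef_pos: [0.5242, -0.1047, 0.2314]
tcp_rot: [[-0.983, 0.185, 0.0], [0.185, 0.983, -0.005], [-0.001, -0.005, -1.0]]
wrist_force: [-0.3, -0.3, -0.3]
grip_width: 0.0858
finger_force: 0.0
```

Request:
jog_arm([
  [[-0.06,-0.24,0],[0,0,-0.02]],
  [[-0.12,-0.48,0],[0,0,-0.04]],
  [[-0.18,-0.72,0],[0,0,-0.06]],
  [[-0.235,-0.94,0],[0,0,-0.077]],
  [[-0.235,-0.94,0],[0,0,-0.077]],
  [[-0.235,-0.94,0],[0,0,-0.077]],
  [[-0.235,-0.94,0],[0,0,-0.077]],
  [[-0.235,-0.94,0],[0,0,-0.077]],
  [[-0.235,-0.94,0],[0,0,-0.077]],
  [[-0.235,-0.94,0],[0,0,-0.077]],
])

```text
time: 3.4
eef_pos: [0.5382, -0.2899, 0.2315]
tcp_rot: [[-0.953, -0.304, 0.0], [-0.304, 0.953, 0.0], [-0.0, -0.0, -1.0]]
wrist_force: [0.0, -0.1, -0.9]
grip_width: 0.0851
finger_force: 0.0
```

```bash
python3 - <<'E'
from h import *
s=state();print(s['eef_pos'],s['tcp_rot'][:,1],s['qvel'].round(1))
b=cams.camera("wrist");cv2.imwrite("pics/w3.png",b)
g=cv2.morphologyEx(hsv(b,(60,60,20),(95,255,255)),cv2.MORPH_CLOSE,np.ones((21,21)))
print("jig",rect("wrist",g,.012))
rd=hsv(b,(0,150,60),(8,255,255))|hsv(b,(172,150,60),(180,255,255))
print("handle",rect("wrist",rd,.094))
E
```

```text
[ 0.53820178 -0.28989464  0.23154952] [-3.04389464e-01  9.52547665e-01 -3.58665495e-06] [ 0.5  0.2  0.4 -0.2 -0.   0.   0.1]
jig [524.1  -7.2 193.2 183.6 -88.4]
handle [ 5.839e+02 -5.955e+02  5.460e+01  1.860e+01 -1.000e-01]
```

View pics/w3.png

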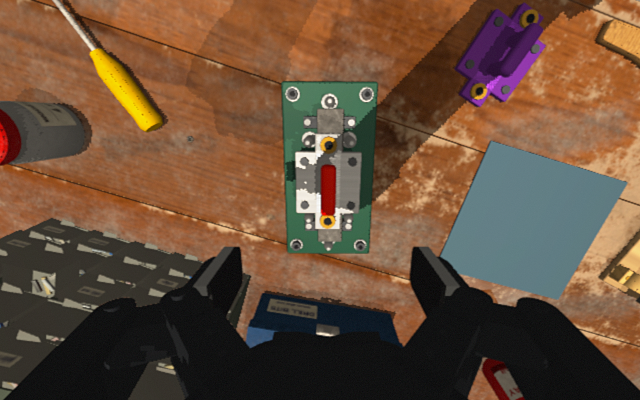

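The jig is seen upright at (330,168), with the red handle at (328,190).

```bash
python3 - <<'E'
from h import *
b=cv2.imread("pics/w3.png")
g=roi(cv2.morphologyEx(roi(hsv(b,(50,60,20),(88,255,255)),275,385,75,260),cv2.MORPH_CLOSE,np.ones((9,9))),275,385,75,260)
print("jig",rect("wrist",g,.012))
w=ray("wrist",[[283,82],[377,82],[367,253],[288,253]],.012)[:,:2];print(w.mean(0),w)
bolts=ray("wrist",[[292,94],[367,94],[296,245],[360,245]],.020)[:,:2];print("bolts",bolts.mean(0))
rd=roi(hsv(b,(0,120,50),(10,255,255))|hsv(b,(170,120,50),(180,255,255)),305,350,150,232)
print("handle",rect("wrist",rd,.094), ray("wrist",[[321,165],[335,165],[337,215],[322,215]],.094).mean(0))
E
```

```text
jig [ 537.5 -286.1  223.9  114.1   17.4]
[ 0.53784691 -0.28576546] [[ 0.44814983 -0.37140595]
 [ 0.41433109 -0.26549339]
 [ 0.62756948 -0.20032306]
 [ 0.66133725 -0.30583945]]
bolts [ 0.53682108 -0.28609504]
handle [ 537.7 -287.1   53.4   14.4   17.4] [ 0.53793371 -0.28629658  0.094     ]
```

Request:
jog_arm([
  [[0,0.02,0.2],[0,0,0.001]],
  [[0,0.02,0.4],[0,0,0.001]],
  [[0,0.02,0.6],[0,0,0.001]],
  [[0,0.02,0.7],[0,0,0.001]],
  [[0,0.02,0.77],[0,0,0.001]],
  [[0,0.02,0.815],[0,0,0.001]],
  [[0,0.02,0.815],[0,0,0.001]],
  [[0,0.02,0.815],[0,0,0.001]],
])

```text
time: 4.25
eef_pos: [0.5375, -0.2877, 0.0694]
tcp_rot: [[-0.955, -0.297, 0.002], [-0.297, 0.955, -0.001], [-0.002, -0.002, -1.0]]
wrist_force: [0.5, 0.4, 0.5]
grip_width: 0.0859
finger_force: 0.0
```

Request:
jog_arm([
  [[0,0,0],[0,0,0]],
  [[0,0,0],[0,0,0]],
  [[0,0,0],[0,0,0]],
  [[0,0,0],[0,0,0]],
  [[0,0,0],[0,0,0]],
  [[0,0,0],[0,0,0]],
  [[0,0,0],[0,0,0]],
  [[0,0,0],[0,0,0]],
  [[0,0,0],[0,0,0]],
  [[0,0,0],[0,0,0]],
], gripper=255)

```text
time: 5.25
eef_pos: [0.5369, -0.2878, 0.0687]
tcp_rot: [[-0.955, -0.297, 0.001], [-0.297, 0.955, -0.001], [-0.0, -0.001, -1.0]]
wrist_force: [0.2, -1.7, 2.9]
grip_width: 0.015
finger_force: 60.0
```

Request:
jog_arm([
  [[0,0,-0.08],[0,0,0]],
  [[0,0,-0.25],[0,0,0]],
  [[0,0,-0.5],[0,0,0]],
  [[-0.03,0.12,-0.5],[0,0,0]],
  [[-0.07,0.28,-0.5],[0,0,0]],
  [[-0.1,0.4,-0.5],[0,0,0]],
  [[-0.1,0.4,-0.5],[0,0,0]],
])

```text
time: 5.95
eef_pos: [0.5309, -0.1975, 0.1668]
tcp_rot: [[-0.952, -0.305, -0.005], [-0.305, 0.952, 0.007], [0.002, 0.008, -1.0]]
wrist_force: [0.4, 0.2, -3.6]
grip_width: 0.0148
finger_force: 59.3
```

Request:
jog_arm([
  [[-0.05,0.2,0],[0,0,0.015]],
  [[-0.1,0.4,0],[0,0,0.03]],
  [[-0.15,0.6,0.1],[0,0,0.0436]],
  [[-0.2,0.773,0.2],[0,0,0.0436]],
  [[-0.2,0.773,0.35],[0,0,0.0436]],
  [[-0.2,0.773,0.5],[0,0,0.0436]],
  [[-0.2,0.773,0.6],[0,0,0.0436]],
  [[-0.2,0.773,0.65],[0,0,0.0436]],
  [[-0.2,0.773,0.68],[0,0,0.0436]],
  [[-0.2,0.773,0.68],[0,0,0.0436]],
])

```text
time: 6.95
eef_pos: [0.524, -0.0455, 0.0318]
tcp_rot: [[-1.0, -0.027, -0.001], [-0.027, 1.0, 0.0], [0.001, 0.0, -1.0]]
wrist_force: [-0.2, -0.3, -3.6]
grip_width: 0.0148
finger_force: 59.5
```

Lower the last 6 mm, then release, lift and head back to the jig.

Request:
jog_arm([
  [[0,0,0.015],[0,0,0]],
  [[0,0,0.03],[0,0,0]],
  [[0,0,0.03],[0,0,0]],
  [[0,0,0.03],[0,0,0]],
])

```text
time: 7.35
eef_pos: [0.5245, -0.0454, 0.0267]
tcp_rot: [[-1.0, -0.027, 0.001], [-0.027, 1.0, -0.0], [-0.001, -0.0, -1.0]]
wrist_force: [-0.4, 0.1, -3.4]
grip_width: 0.0147
finger_force: 59.6
```

Request:
jog_arm([
  [[0,0,0],[0,0,0]],
  [[0,0,0],[0,0,0]],
  [[0,0,0],[0,0,0]],
  [[0,0,0],[0,0,0]],
  [[0,0,0],[0,0,0]],
  [[0,0,0],[0,0,0]],
  [[0,0,-0.2],[0,0,0]],
  [[0,0,-0.4],[0,0,0]],
  [[0,0,-0.65],[0,0,0]],
  [[0,0,-0.8],[0,0,0]],
], gripper=60)

```text
time: 8.35
eef_pos: [0.5255, -0.0456, 0.1898]
tcp_rot: [[-1.0, -0.027, 0.005], [-0.027, 1.0, -0.0], [-0.005, -0.0, -1.0]]
wrist_force: [0.8, -1.0, 1.0]
grip_width: 0.0654
finger_force: 0.0
```

Request:
jog_arm([
  [[0,-0.2,-0.1],[0,0,0]],
  [[0,-0.4,-0.2],[0,0,0]],
  [[0,-0.6,-0.2],[0,0,0]],
  [[-0.03,-0.6,-0.2],[0,0,0]],
])

```text
time: 8.75
eef_pos: [0.5319, -0.174, 0.2273]
tcp_rot: [[-1.0, -0.015, 0.0], [-0.015, 1.0, -0.006], [-0.0, -0.006, -1.0]]
wrist_force: [-0.5, 0.6, 0.3]
grip_width: 0.0657
finger_force: 0.0
```

Request:
jog_arm([
  [[0,-0.2,0],[0,0,-0.022]],
  [[0,-0.4,0],[0,0,-0.0436]],
  [[0,-0.61,0],[0,0,-0.0436]],
  [[0,-0.61,0],[0,0,-0.0436]],
  [[0,-0.61,0],[0,0,-0.0436]],
  [[0,-0.61,0],[0,0,-0.0436]],
  [[0,-0.61,0],[0,0,-0.0436]],
  [[0,-0.61,0],[0,0,-0.0436]],
])

```text
time: 9.55
eef_pos: [0.5374, -0.2855, 0.2264]
tcp_rot: [[-0.954, -0.299, 0.0], [-0.299, 0.954, 0.001], [-0.0, 0.001, -1.0]]
wrist_force: [-0.3, -0.2, 0.1]
grip_width: 0.0651
finger_force: 0.0
```

```bash
python3 - <<'E'
from h import *
s=state();print(s['eef_pos'],s['tcp_rot'][:,1],s['qvel'].round(1))
b=cams.camera("wrist");cv2.imwrite("pics/w4.png",b)
print(repr(cams.get_calibration("wrist")["cam_to_world"]))
cv2.imwrite("pics/w4c.png",cv2.resize(b[60:270,240:520],None,fx=2.8,fy=2.8,interpolation=2))
E
```

```text
[ 0.53735802 -0.28550544  0.22643734] [-2.99160250e-01  9.54202737e-01  5.31269916e-04] [ 0.2  0.   0.3 -0.2  0.2  0.1  0.1]
array([[-2.99073063e-01,  9.15893461e-01,  2.67758234e-01,
         4.68639323e-01],
       [ 9.54229949e-01,  2.87266943e-01,  8.32040114e-02,
        -3.06171672e-01],
       [-7.12079310e-04,  2.80387004e-01, -9.59886775e-01,
         3.69003324e-01],
       [ 0.00000000e+00,  0.00000000e+00,  0.00000000e+00,
         1.00000000e+00]])
```

View pics/w4c.png

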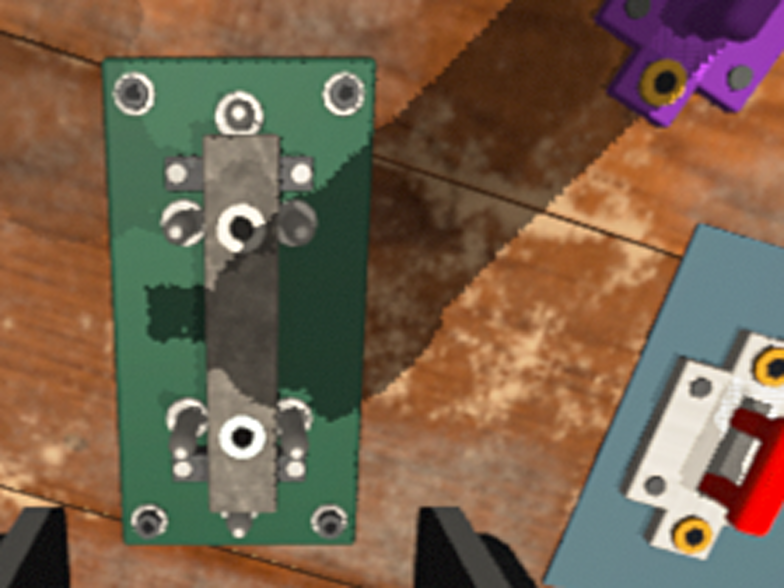

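The drilled bar is in the open, with corners at (203,135), (278,137), (276,512) and (210,514), and holes at (241,229) and (241,437). The plate is lying flat on the mat.

```bash
python3 - <<'E'
from h import *
f=lambda l:np.array(l)/2.8+[240,60]
w=ray("wrist",f([[203,135],[278,137],[276,512],[210,514]]),.046)[:,:2];print(w.mean(0),w)
h=ray("wrist",f([[241,229],[241,437]]),.046)[:,:2];print(h.mean(0),h[1]-h[0],np.linalg.norm(h[1]-h[0]))
E
```

```text
[ 0.53685614 -0.28448105] [[ 0.46520012 -0.32269104]
 [ 0.45723903 -0.29482662]
 [ 0.60766403 -0.24642601]
 [ 0.61732136 -0.27398055]]
[ 0.53682402 -0.28485243] [0.08388233 0.02630444] 0.08791000401291241
```

Request:
jog_arm([
  [[0,0.005,0.25],[0,0,0]],
  [[0,0.005,0.5],[0,0,0]],
  [[0,0.005,0.65],[0,0,0]],
  [[0,0.005,0.75],[0,0,0]],
  [[0,0.005,0.85],[0,0,0]],
  [[0,0.005,0.93],[0,0,0]],
  [[0,0.005,1.0],[0,0,0]],
  [[0,0.005,1.0],[0,0,0]],
  [[0,0.005,1.0],[0,0,0]],
])

```text
time: 10.5
eef_pos: [0.537, -0.2861, 0.0266]
tcp_rot: [[-0.955, -0.297, 0.0], [-0.297, 0.955, -0.0], [-0.0, -0.0, -1.0]]
wrist_force: [-0.2, 0.0, 0.1]
grip_width: 0.0649
finger_force: 0.0
```

Request:
jog_arm([
  [[0,0,0],[0,0,0]],
  [[0,0,0],[0,0,0]],
  [[0,0,0],[0,0,0]],
  [[0,0,0],[0,0,0]],
  [[0,0,0],[0,0,0]],
  [[0,0,0],[0,0,0]],
  [[0,0,0],[0,0,0]],
], gripper=255)

```text
time: 11.2
eef_pos: [0.5372, -0.2862, 0.0276]
tcp_rot: [[-0.955, -0.297, 0.001], [-0.297, 0.955, -0.0], [-0.001, -0.001, -1.0]]
wrist_force: [-1.2, 1.0, 6.5]
grip_width: 0.0288
finger_force: 62.3
```

Request:
jog_arm([
  [[0,0,-0.06],[0,0,0]],
  [[0,0,-0.2],[0,0,0]],
  [[0,0,-0.4],[0,0,0]],
  [[0,0,-0.5],[0,0,0]],
  [[-0.05,0.18,-0.5],[0,0,0]],
  [[-0.1,0.36,-0.5],[0,0,0]],
  [[-0.15,0.55,-0.5],[0,0,0]],
  [[-0.19,0.7,-0.5],[0,0,0]],
  [[-0.19,0.7,-0.5],[0,0,0]],
])

```text
time: 12.1
eef_pos: [0.5302, -0.1329, 0.1256]
tcp_rot: [[-0.952, -0.306, -0.004], [-0.306, 0.952, 0.007], [0.002, 0.008, -1.0]]
wrist_force: [0.8, 0.7, -5.9]
grip_width: 0.0289
finger_force: 61.1
```

Request:
jog_arm([
  [[-0.06,0.22,0],[0,0,0.012]],
  [[-0.12,0.44,0],[0,0,0.025]],
  [[-0.19,0.68,0],[0,0,0.0436]],
  [[-0.23,0.85,0],[0,0,0.0436]],
  [[-0.26,0.94,0.05],[0,0,0.0436]],
  [[-0.26,0.94,0.15],[0,0,0.0436]],
  [[-0.26,0.94,0.25],[0,0,0.0436]],
  [[-0.26,0.94,0.25],[0,0,0.0436]],
  [[-0.26,0.94,0.25],[0,0,0.0436]],
])

```text
time: 13.0
eef_pos: [0.5247, 0.0533, 0.0761]
tcp_rot: [[-1.0, -0.027, -0.002], [-0.027, 1.0, -0.0], [0.002, -0.0, -1.0]]
wrist_force: [-0.2, -0.2, -4.7]
grip_width: 0.0288
finger_force: 61.3
```

Request:
jog_arm([
  [[0,0,0.12],[0,0,0]],
  [[0,0,0.24],[0,0,0]],
  [[0,0,0.29],[0,0,0]],
  [[0,0,0.315],[0,0,0]],
  [[0,0,0.33],[0,0,0]],
  [[0,0,0.34],[0,0,0]],
  [[0,0,0.34],[0,0,0]],
  [[0,0,0.34],[0,0,0]],
])

```text
time: 13.8
eef_pos: [0.5257, 0.0538, 0.0089]
tcp_rot: [[-1.0, -0.027, 0.001], [-0.027, 1.0, 0.0], [-0.001, 0.0, -1.0]]
wrist_force: [0.4, -0.1, -6.0]
grip_width: 0.0289
finger_force: 61.2
```

Request:
jog_arm([
  [[0,0,0],[0,0,0]],
  [[0,0,0],[0,0,0]],
  [[0,0,0],[0,0,0]],
  [[0,0,0],[0,0,0]],
  [[0,0,0],[0,0,0]],
  [[0,0,-0.2],[0,0,0]],
  [[0,0,-0.4],[0,0,0]],
  [[0,0,-0.65],[0,0,0]],
  [[0,0,-0.9],[0,0,0]],
  [[0,0,-0.9],[0,0,0]],
], gripper=75)

```text
time: 14.8
eef_pos: [0.5299, 0.054, 0.1953]
tcp_rot: [[-1.0, -0.027, 0.016], [-0.027, 1.0, 0.002], [-0.016, 0.002, -1.0]]
wrist_force: [1.4, -0.6, 0.1]
grip_width: 0.0603
finger_force: 0.0
```

Request:
jog_arm([
  [[0,0.2,-0.1],[0,0,0]],
  [[0.01,0.4,-0.18],[0,0,0]],
  [[0.02,0.6,-0.18],[0,0,0]],
  [[0.02,0.6,-0.18],[0,0,0]],
])

```text
time: 15.2
eef_pos: [0.5161, 0.182, 0.224]
tcp_rot: [[-0.999, -0.039, -0.001], [-0.039, 0.999, 0.006], [0.001, 0.006, -1.0]]
wrist_force: [0.0, 0.6, -0.7]
grip_width: 0.0603
finger_force: 0.0
```

Request:
jog_arm([
  [[0,0.2,0],[0,0,0.017]],
  [[0,0.4,0],[0,0,0.0335]],
  [[0,0.54,0],[0,0,0.0335]],
  [[0,0.54,0],[0,0,0.0335]],
  [[0,0.54,0],[0,0,0.0335]],
  [[0,0.54,0],[0,0,0.0335]],
  [[0,0.54,0],[0,0,0.0335]],
  [[0,0.54,0],[0,0,0.0335]],
  [[0,0.54,0],[0,0,0.0335]],
])

```text
time: 16.1
eef_pos: [0.5152, 0.2807, 0.2244]
tcp_rot: [[-0.983, 0.183, 0.0], [0.183, 0.983, -0.0], [-0.0, -0.0, -1.0]]
wrist_force: [0.3, -1.2, 0.4]
grip_width: 0.0602
finger_force: 0.0
```

```bash
python3 - <<'E'
from h import *
s=state();print(s['eef_pos'],s['tcp_rot'][:,1],s['qvel'].round(1))
b=cams.camera("wrist");cv2.imwrite("pics/w5.png",b)
cv2.imwrite("pics/w5c.png",cv2.resize(b[90:300,190:470],None,fx=2.8,fy=2.8,interpolation=2))
E
```

```text
[0.51521492 0.28074499 0.22442002] [ 1.83405176e-01  9.83037400e-01 -1.09368932e-04] [-0.2  0.  -0.3 -0.2 -0.   0.   0. ]
```

View pics/w5c.png

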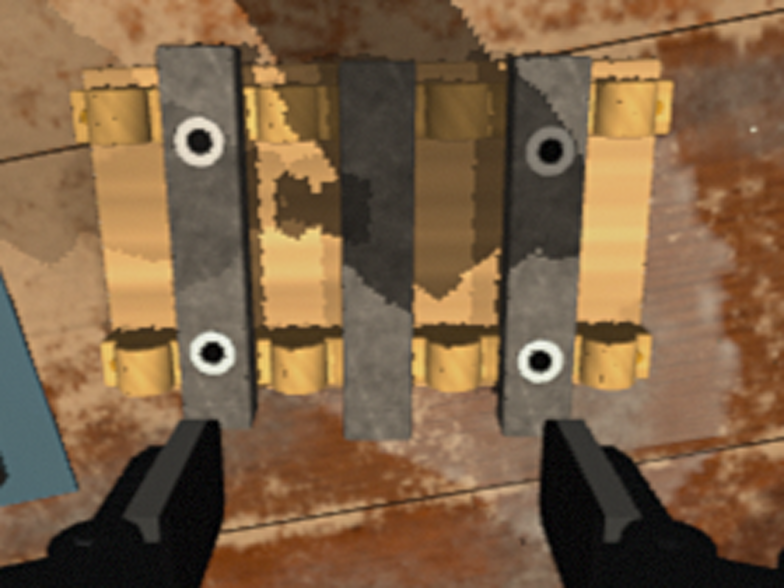

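The blank's corners are at (341,60), (414,60), (412,438) and (344,438); the fingers will come down between the bars.

```bash
python3 - <<'E'
from h import *
f=lambda l:np.array(l)/2.8+[190,90]
w=ray("wrist",f([[341,60],[414,60],[412,438],[344,438]]),.048)[:,:2];d=w[2]+w[3]-w[0]-w[1];print(w.mean(0),np.linalg.norm(d)/2,np.degrees(np.arctan2(d[1],d[0])))
for z in(.030,.039):
  w=ray("wrist",f([[118,113],[290,112],[460,110],[632,107],[145,363],[300,362],[453,360],[608,358]]),z)[:,:2];d=w[4:].mean(0)-w[:4].mean(0);print(w.mean(0),np.linalg.norm(d),np.degrees(np.arctan2(d[1],d[0])),w[3]-w[0])
s=state();R=s['tcp_rot'];c=cams.get_calibration("wrist");print((R.T@(np.array([.515,.281,.048])-s['eef_pos']))[:2])
E
```

```text
[0.5173825  0.28004109] 0.15828836060570906 -10.504400323618706
[0.51239031 0.27996443] 0.10936418026180993 -10.278042320665213 [0.03621272 0.20812316]
[0.5105766 0.2803642] 0.10644312116642914 -10.278042320665206 [0.0352455 0.2025643]
[2.10782900e-04 9.25077354e-06]
```

Request:
jog_arm([
  [[-0.0115,0,0.25],[0,0,0]],
  [[-0.0115,0,0.5],[0,0,0]],
  [[-0.0115,0,0.65],[0,0,0]],
  [[-0.0115,0,0.75],[0,0,0]],
  [[-0.0115,0,0.85],[0,0,0]],
  [[-0.0115,0,0.93],[0,0,0]],
  [[-0.0115,0,0.98],[0,0,0]],
  [[-0.0115,0,0.98],[0,0,0]],
  [[-0.0115,0,0.98],[0,0,0]],
])

```text
time: 17.05
eef_pos: [0.5177, 0.2813, 0.0288]
tcp_rot: [[-0.983, 0.182, 0.001], [0.182, 0.983, 0.0], [-0.001, 0.001, -1.0]]
wrist_force: [0.1, 0.4, -0.1]
grip_width: 0.0603
finger_force: 0.0
```

Request:
jog_arm([
  [[0,0,0],[0,0,0]],
  [[0,0,0],[0,0,0]],
  [[0,0,0],[0,0,0]],
  [[0,0,0],[0,0,0]],
  [[0,0,0],[0,0,0]],
  [[0,0,0],[0,0,0]],
  [[0,0,0],[0,0,0]],
], gripper=255)

```text
time: 17.75
eef_pos: [0.5177, 0.2804, 0.0295]
tcp_rot: [[-0.983, 0.183, 0.001], [0.183, 0.983, -0.001], [-0.001, -0.0, -1.0]]
wrist_force: [-0.7, -2.1, 5.3]
grip_width: 0.0288
finger_force: 62.2
```

Request:
jog_arm([
  [[0,0,-0.06],[0,0,0]],
  [[0,0,-0.2],[0,0,0]],
  [[0,0,-0.4],[0,0,0]],
  [[0,0,-0.55],[0,0,0]],
  [[-0.04,-0.18,-0.55],[0,0,0]],
  [[-0.09,-0.38,-0.55],[0,0,0]],
  [[-0.14,-0.6,-0.55],[0,0,0]],
  [[-0.18,-0.8,-0.55],[0,0,0]],
  [[-0.18,-0.8,-0.55],[0,0,0]],
])

```text
time: 18.65
eef_pos: [0.5229, 0.1073, 0.1382]
tcp_rot: [[-0.981, 0.195, -0.002], [0.195, 0.981, -0.007], [0.001, -0.008, -1.0]]
wrist_force: [-0.8, -0.7, -5.7]
grip_width: 0.0287
finger_force: 61.0
```

Request:
jog_arm([
  [[-0.05,-0.22,0],[0,0,0]],
  [[-0.1,-0.45,0],[0,0,0]],
  [[-0.15,-0.68,0],[0,0,0]],
  [[-0.2,-0.88,0],[0,0,0]],
  [[-0.22,-0.99,0],[0,0,0]],
  [[-0.22,-0.99,0],[0,0,0]],
])

```text
time: 19.25
eef_pos: [0.5297, -0.0913, 0.1383]
tcp_rot: [[-0.982, 0.191, -0.001], [0.191, 0.982, -0.004], [0.0, -0.004, -1.0]]
wrist_force: [-0.1, 0.1, -4.9]
grip_width: 0.0286
finger_force: 61.2
```

Request:
jog_arm([
  [[-0.05,-0.22,0],[0,0,-0.02]],
  [[-0.1,-0.45,0],[0,0,-0.04]],
  [[-0.15,-0.68,0],[0,0,-0.06]],
  [[-0.19,-0.88,0],[0,0,-0.0774]],
  [[-0.214,-0.977,0],[0,0,-0.0774]],
  [[-0.214,-0.977,0],[0,0,-0.0774]],
  [[-0.214,-0.977,0],[0,0,-0.0774]],
  [[-0.214,-0.977,0],[0,0,-0.0774]],
  [[-0.214,-0.977,0],[0,0,-0.0774]],
  [[-0.214,-0.977,0],[0,0,-0.0774]],
])

```text
time: 20.25
eef_pos: [0.5376, -0.2838, 0.1384]
tcp_rot: [[-0.954, -0.301, -0.0], [-0.301, 0.954, 0.001], [-0.0, 0.001, -1.0]]
wrist_force: [-0.8, -0.1, -5.5]
grip_width: 0.0289
finger_force: 61.3
```

```bash
cat >> h.py <<'E'
def delta(x,y,z,psi):
    "increment fractions from the measured pose to a tool-down target"
    s=state();R=s['tcp_rot'];a=np.radians(psi)
    T=np.array([[-np.sin(a),np.cos(a),0],[np.cos(a),np.sin(a),0],[0,0,-1]])
    from scipy.spatial.transform import Rotation as Q
    print(s['eef_pos'].round(4),s['qvel'].round(1).tolist(),"shift",(R.T@(np.array([x,y,z])-s['eef_pos'])/.2).round(4),"turn",(Q.from_matrix(R.T@T).as_rotvec()/2/np.pi).round(4))
E
python3 -c "
from h import *
delta(.5372,-.2862,.0276,107.28)
cv2.imwrite('pics/w6.png',cams.camera('wrist')[60:300,180:480])"
```

```text
[ 0.5376 -0.2838  0.1384] [0.3, 0.0, 0.5, -0.2, 0.1, -0.1, 0.0] shift [ 0.0056 -0.0113  0.5539] turn [0.0001 0.     0.0006]
```

View pics/w6.png

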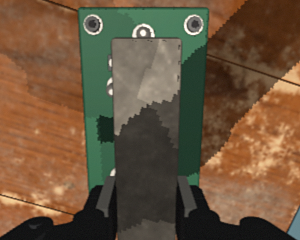

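The blank hangs centred over the jig and parallel to it (far end at (145,40), just before the end pin).

Request:
jog_arm([
  [[0.003,-0.008,0.1],[0,0,0.0006]],
  [[0.006,-0.0113,0.2],[0,0,0.0006]],
  [[0.006,-0.0113,0.3],[0,0,0.0006]],
  [[0.006,-0.0113,0.36],[0,0,0.0006]],
  [[0.006,-0.0113,0.36],[0,0,0.0006]],
  [[0.006,-0.0113,0.36],[0,0,0.0006]],
  [[0.006,-0.0113,0.36],[0,0,0.0006]],
  [[0.006,-0.0113,0.36],[0,0,0.0006]],
])

```text
time: 21.1
eef_pos: [0.5376, -0.2883, 0.0675]
tcp_rot: [[-0.956, -0.295, 0.002], [-0.295, 0.956, -0.001], [-0.002, -0.002, -1.0]]
wrist_force: [-1.1, -0.0, -4.8]
grip_width: 0.0285
finger_force: 61.2
```

```bash
python3 -c "
from h import *
delta(.5372,-.2862,.0276,107.28)"
```

```text
[ 0.5376 -0.2883  0.0675] [0.1, 0.2, -0.1, 0.4, 0.1, 0.0, 0.1] shift [-0.001   0.0108  0.1997] turn [-0.0003  0.0003 -0.0003]
```

Request:
jog_arm([
  [[0,0.008,0],[0,0,0]],
  [[0,0.008,0.03],[0,0,0]],
  [[0,0.008,0.06],[0,0,0]],
  [[0,0.008,0.09],[0,0,0]],
  [[0,0.008,0.12],[0,0,0]],
  [[0,0.008,0.14],[0,0,0]],
  [[0,0.008,0.14],[0,0,0]],
  [[0,0.008,0.14],[0,0,0]],
])

```text
time: 21.9
eef_pos: [0.5363, -0.2864, 0.0382]
tcp_rot: [[-0.955, -0.295, -0.0], [-0.295, 0.955, -0.0], [0.0, 0.0, -1.0]]
wrist_force: [0.1, 0.5, -5.7]
grip_width: 0.0292
finger_force: 61.4
```

```bash
python3 -c "
from h import *
delta(.5372,-.2862,.0276,107.28)"
```

```text
[ 0.5363 -0.2864  0.0382] [0.0, -0.4, 0.0, -0.3, -0.0, -0.0, -0.0] shift [-0.0045 -0.0004  0.053 ] turn [ 0.     -0.     -0.0003]
```

Inside the pins with no contact force; now the last 10 mm.

Request:
jog_arm([
  [[-0.003,0,0.02],[0,0,0]],
  [[-0.004,0,0.035],[0,0,0]],
  [[-0.004,0,0.048],[0,0,0]],
  [[-0.004,0,0.053],[0,0,0]],
  [[-0.004,0,0.053],[0,0,0]],
  [[-0.004,0,0.053],[0,0,0]],
])

```text
time: 22.5
eef_pos: [0.5371, -0.2862, 0.0277]
tcp_rot: [[-0.956, -0.295, 0.0], [-0.295, 0.956, -0.0], [-0.0, -0.0, -1.0]]
wrist_force: [1.0, 0.4, -4.2]
grip_width: 0.0286
finger_force: 61.3
```

Request:
jog_arm([
  [[0,0,0],[0,0,0]],
  [[0,0,0],[0,0,0]],
  [[0,0,0],[0,0,0]],
  [[0,0,0],[0,0,0]],
  [[0,0,0],[0,0,0]],
  [[0,0,-0.2],[0,0,0]],
  [[0,0,-0.4],[0,0,0]],
  [[0,0,-0.65],[0,0,0]],
  [[0,0,-0.9],[0,0,0]],
  [[0,0,-0.9],[0,0,0]],
], gripper=75)

```text
time: 23.5
eef_pos: [0.5415, -0.2883, 0.2162]
tcp_rot: [[-0.955, -0.295, 0.016], [-0.295, 0.956, -0.008], [-0.013, -0.012, -1.0]]
wrist_force: [0.6, -0.9, 0.6]
grip_width: 0.06
finger_force: 0.0
```

```bash
python3 - <<'E'
from h import *
b=cams.camera("wrist");cv2.imwrite("pics/w7c.png",cv2.resize(b[60:270,240:520],None,fx=2.8,fy=2.8,interpolation=2))
s=state();print(s['eef_pos'],s['time']);delta(.5257,.0538,.19,91.55)
E
```

```text
[ 0.53936129 -0.2873123   0.21230621] 23.55
[ 0.5394 -0.2873  0.2123] [-0.1, 3.7, 0.1, 5.2, 0.0, -0.6, -0.1] shift [-0.4368  1.6506  0.1033] turn [-0.0009  0.0013  0.0433]
```

View pics/w7c.png

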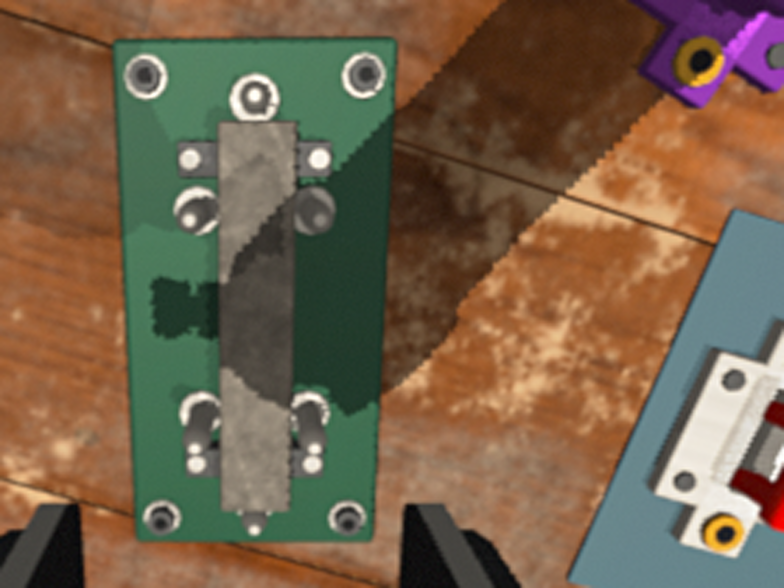

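The blank is seated flat between all six pins. Next is the drilled bar on the mat.

Request:
jog_arm([
  [[-0.06,0.22,0],[0,0,0]],
  [[-0.12,0.45,0],[0,0,0]],
  [[-0.17,0.65,0],[0,0,0]],
  [[-0.22,0.83,0],[0,0,0]],
  [[-0.22,0.83,0],[0,0,0]],
])

```text
time: 24.05
eef_pos: [0.5293, -0.1063, 0.2064]
tcp_rot: [[-0.952, -0.306, -0.003], [-0.306, 0.952, 0.006], [0.001, 0.006, -1.0]]
wrist_force: [-0.6, -0.1, 0.1]
grip_width: 0.0603
finger_force: 0.0
```

Request:
jog_arm([
  [[-0.06,0.22,0],[0,0,0.015]],
  [[-0.12,0.45,0],[0,0,0.03]],
  [[-0.17,0.65,0],[0,0,0.0433]],
  [[-0.21,0.82,0.1],[0,0,0.0433]],
  [[-0.21,0.82,0.1],[0,0,0.0433]],
  [[-0.21,0.82,0.1],[0,0,0.0433]],
  [[-0.21,0.82,0.1],[0,0,0.0433]],
])

```text
time: 24.75
eef_pos: [0.5219, 0.0525, 0.1872]
tcp_rot: [[-1.0, -0.025, -0.001], [-0.025, 1.0, -0.002], [0.001, -0.002, -1.0]]
wrist_force: [-0.2, -0.9, 0.4]
grip_width: 0.0601
finger_force: 0.0
```

```bash
python3 - <<'E'
from h import *
delta(.5257,.0538,.0085,91.55)
b=cams.camera("wrist");cv2.imwrite("pics/w8.png",b)
d=cv2.cvtColor(b,cv2.COLOR_BGR2GRAY)
for c in cv2.HoughCircles(d[100:290,270:390],cv2.HOUGH_GRADIENT,1,30,param1=100,param2=12,minRadius=4,maxRadius=14)[0][:4]:
    p=c[:2]+[270,100];print(p,ray("wrist",p,.025)[0])
cv2.imwrite("pics/w8c.png",b[60:300,180:500])
E
```

```text
[0.5219 0.0525 0.1872] [0.8, -0.6, 0.2, -0.5, -0.1, -0.1, -0.1] shift [-0.0199  0.0076  0.8936] turn [-0.0002 -0.0001 -0.0004]
[311.5 267.5] [0.62506348 0.03804854 0.025     ]
[376.5 233.5] [0.57908164 0.1127719  0.025     ]
[326.5 147.5] [0.4821301  0.05249188 0.025     ]
[327.5 224.5] [0.5693828  0.05581993 0.025     ]
```

View pics/w8c.png

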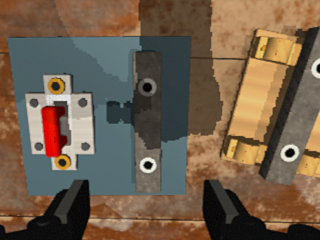

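The drilled bar lies on the mat with its holes at full-image (326,147) and (327,224), giving a centre of (0.526, 0.054) as expected.

Request:
jog_arm([
  [[-0.02,0.008,0.25],[0,0,-0.001]],
  [[-0.02,0.008,0.5],[0,0,-0.001]],
  [[-0.02,0.008,0.65],[0,0,-0.001]],
  [[-0.02,0.008,0.75],[0,0,-0.001]],
  [[-0.02,0.008,0.82],[0,0,-0.001]],
  [[-0.02,0.008,0.86],[0,0,-0.001]],
  [[-0.02,0.008,0.89],[0,0,-0.001]],
  [[-0.02,0.008,0.89],[0,0,-0.001]],
  [[-0.02,0.008,0.89],[0,0,-0.001]],
])

```text
time: 25.7
eef_pos: [0.5264, 0.056, 0.0103]
tcp_rot: [[-0.999, -0.033, 0.001], [-0.033, 0.999, 0.0], [-0.001, -0.0, -1.0]]
wrist_force: [0.9, -0.0, 0.9]
grip_width: 0.0602
finger_force: 0.0
```

Request:
jog_arm([
  [[0,0,0],[0,0,0]],
  [[0,0,0],[0,0,0]],
  [[0,0,0],[0,0,0]],
  [[0,0,0],[0,0,0]],
  [[0,0,0],[0,0,0]],
  [[0,0,0],[0,0,0]],
  [[0,0,0],[0,0,0]],
], gripper=255)

```text
time: 26.4
eef_pos: [0.5264, 0.0551, 0.0108]
tcp_rot: [[-0.999, -0.033, 0.001], [-0.033, 0.999, -0.001], [-0.001, -0.001, -1.0]]
wrist_force: [-0.8, -1.7, 5.7]
grip_width: 0.0285
finger_force: 61.2
```

Request:
jog_arm([
  [[0,0,-0.06],[0,0,0]],
  [[0,0,-0.2],[0,0,0]],
  [[0,0,-0.4],[0,0,0]],
  [[0,0,-0.55],[0,0,0]],
  [[0,0.15,-0.6],[0,0,0]],
  [[0,0.3,-0.6],[0,0,0]],
  [[0,0.45,-0.6],[0,0,0]],
  [[0,0.5,-0.6],[0,0,0]],
  [[0,0.5,-0.6],[0,0,0]],
])

```text
time: 27.3
eef_pos: [0.5209, 0.159, 0.1293]
tcp_rot: [[-0.999, -0.039, -0.002], [-0.039, 0.999, 0.001], [0.002, 0.001, -1.0]]
wrist_force: [0.4, -0.2, -5.2]
grip_width: 0.0283
finger_force: 60.5
```

Request:
jog_arm([
  [[0,0.15,0],[0,0,0.01]],
  [[0,0.3,0],[0,0,0.025]],
  [[0,0.45,0],[0,0,0.0346]],
  [[0.006,0.6,0],[0,0,0.0346]],
  [[0.006,0.627,0],[0,0,0.0346]],
  [[0.006,0.627,0],[0,0,0.0346]],
  [[0.006,0.627,0.1],[0,0,0.0346]],
  [[0.006,0.627,0.2],[0,0,0.0346]],
  [[0.006,0.627,0.2],[0,0,0.0346]],
  [[0.006,0.627,0.2],[0,0,0.0346]],
])

```text
time: 28.3
eef_pos: [0.5174, 0.2789, 0.0896]
tcp_rot: [[-0.983, 0.186, -0.001], [0.186, 0.983, -0.002], [0.001, -0.002, -1.0]]
wrist_force: [-0.1, 0.2, -5.2]
grip_width: 0.0284
finger_force: 60.8
```

```bash
python3 -c "
from h import *
delta(.5177,.2804,.0345,79.45)"
```

```text
[0.5174 0.2789 0.0896] [-0.6, -1.2, -0.4, -2.0, -0.3, -0.6, -0.2] shift [-1.000e-04  8.200e-03  2.754e-01] turn [-0.0004 -0.0001 -0.0004]
```

Request:
jog_arm([
  [[0,0.006,0.08],[0,0,0]],
  [[0,0.006,0.16],[0,0,0]],
  [[0,0.006,0.22],[0,0,0]],
  [[0,0.006,0.25],[0,0,0]],
  [[0,0.006,0.265],[0,0,0]],
  [[0,0.006,0.27],[0,0,0]],
  [[0,0.006,0.275],[0,0,0]],
  [[0,0.006,0.275],[0,0,0]],
])

```text
time: 29.1
eef_pos: [0.5176, 0.2829, 0.0351]
tcp_rot: [[-0.983, 0.183, 0.001], [0.183, 0.983, 0.0], [-0.001, 0.001, -1.0]]
wrist_force: [0.6, 0.0, -5.8]
grip_width: 0.0286
finger_force: 60.8
```

Request:
jog_arm([
  [[0,-0.008,0.004],[0,0,0]],
  [[0,-0.008,0.008],[0,0,0]],
  [[0,-0.008,0.01],[0,0,0]],
  [[0,-0.008,0.01],[0,0,0]],
])

```text
time: 29.5
eef_pos: [0.5172, 0.2809, 0.0339]
tcp_rot: [[-0.983, 0.183, 0.0], [0.183, 0.983, 0.0], [-0.0, 0.0, -1.0]]
wrist_force: [-2.9, -1.7, 6.3]
grip_width: 0.0285
finger_force: 62.1
```

Request:
jog_arm([
  [[0,0,0],[0,0,0]],
  [[0,0,0],[0,0,0]],
  [[0,0,0],[0,0,0]],
  [[0,0,0],[0,0,0]],
  [[0,0,0],[0,0,0]],
  [[0,0,-0.2],[0,0,0]],
  [[0,0,-0.4],[0,0,0]],
  [[0,0,-0.65],[0,0,0]],
  [[0,0,-0.9],[0,0,0]],
  [[0,0,-0.9],[0,0,0]],
], gripper=75)

```text
time: 30.5
eef_pos: [0.5214, 0.2833, 0.2207]
tcp_rot: [[-0.983, 0.183, 0.015], [0.183, 0.983, 0.008], [-0.013, 0.011, -1.0]]
wrist_force: [0.1, 1.0, -0.2]
grip_width: 0.0601
finger_force: 0.0
```

```bash
python3 - <<'E'
from h import *
b=cams.camera("wrist");cv2.imwrite("pics/w9c.png",b[60:300,180:500])
delta(.525,-.0455,.19,91.55)
E
```

```text
[0.5192 0.2822 0.2169] [0.1, 3.8, -0.5, 5.2, -0.1, -0.4, 0.1] shift [-0.327  -1.6067  0.1271] turn [ 0.0009  0.0013 -0.0336]
```

View pics/w9c.png

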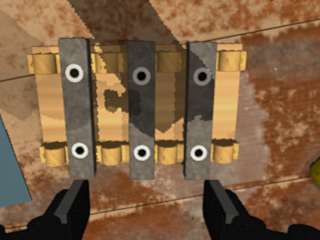

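The drilled bar lies in the middle bay between the two others (holes at (142,76) and (141,153)). The plate comes next.

Request:
jog_arm([
  [[-0.05,-0.22,0],[0,0,0]],
  [[-0.1,-0.45,0],[0,0,0]],
  [[-0.14,-0.65,0],[0,0,0]],
  [[-0.165,-0.8,0],[0,0,0]],
  [[-0.165,-0.8,0],[0,0,0]],
])

```text
time: 31.05
eef_pos: [0.5195, 0.1107, 0.2113]
tcp_rot: [[-0.981, 0.192, -0.003], [0.192, 0.981, -0.005], [0.002, -0.005, -1.0]]
wrist_force: [0.3, 0.5, 1.2]
grip_width: 0.0603
finger_force: 0.0
```

Request:
jog_arm([
  [[-0.05,-0.22,0],[0,0,-0.015]],
  [[-0.1,-0.45,0],[0,0,-0.03]],
  [[-0.14,-0.65,0],[0,0,-0.0336]],
  [[-0.165,-0.8,0.1],[0,0,-0.0336]],
  [[-0.165,-0.8,0.1],[0,0,-0.0336]],
  [[-0.165,-0.8,0.1],[0,0,-0.0336]],
  [[-0.165,-0.8,0.1],[0,0,-0.0336]],
  [[-0.165,-0.8,0.1],[0,0,-0.0336]],
])

```text
time: 31.85
eef_pos: [0.5237, -0.0434, 0.1928]
tcp_rot: [[-1.0, -0.031, 0.0], [-0.031, 1.0, 0.001], [-0.0, 0.001, -1.0]]
wrist_force: [0.6, -0.6, 1.8]
grip_width: 0.0603
finger_force: 0.0
```

```bash
python3 - <<'E'
from h import *
delta(.5247,-.0455,.027,91.55)
b=cams.camera("wrist");cv2.imwrite("pics/w10.png",b)
rd=roi(hsv(b,(0,120,50),(10,255,255))|hsv(b,(170,120,50),(180,255,255)),300,350,130,240)
print(rect("wrist",rd,.051))
E
```

```text
[ 0.5237 -0.0434  0.1928] [0.1, -0.2, 0.5, -0.0, 0.1, 0.0, 0.1] shift [-0.0043 -0.0114  0.8288] turn [0.0002 0.0001 0.0006]
[525.8 -45.7  53.3  14.4   2. ]
```

Request:
jog_arm([
  [[-0.006,-0.009,0.25],[0,0,0]],
  [[-0.006,-0.009,0.45],[0,0,0]],
  [[-0.006,-0.009,0.6],[0,0,0]],
  [[-0.006,-0.009,0.7],[0,0,0]],
  [[-0.006,-0.009,0.78],[0,0,0]],
  [[-0.006,-0.009,0.825],[0,0,0]],
  [[-0.006,-0.009,0.825],[0,0,0]],
  [[-0.006,-0.009,0.825],[0,0,0]],
])

```text
time: 32.7
eef_pos: [0.5253, -0.047, 0.0283]
tcp_rot: [[-1.0, -0.028, 0.001], [-0.028, 1.0, 0.0], [-0.001, 0.0, -1.0]]
wrist_force: [0.6, -0.0, 0.8]
grip_width: 0.0606
finger_force: 0.0
```

Request:
jog_arm([
  [[0,0,0],[0,0,0]],
  [[0,0,0],[0,0,0]],
  [[0,0,0],[0,0,0]],
  [[0,0,0],[0,0,0]],
  [[0,0,0],[0,0,0]],
  [[0,0,0],[0,0,0]],
  [[0,0,0],[0,0,0]],
  [[0,0,0],[0,0,0]],
], gripper=255)

```text
time: 33.5
eef_pos: [0.525, -0.0471, 0.0286]
tcp_rot: [[-1.0, -0.028, 0.001], [-0.028, 1.0, 0.0], [-0.001, 0.0, -1.0]]
wrist_force: [-1.4, 1.7, 5.9]
grip_width: 0.0149
finger_force: 59.9
```

Request:
jog_arm([
  [[0,0,-0.06],[0,0,0]],
  [[0,0,-0.2],[0,0,0]],
  [[0,0,-0.4],[0,0,0]],
  [[0,0,-0.55],[0,0,0]],
  [[0,-0.15,-0.55],[0,0,0]],
  [[0,-0.3,-0.55],[0,0,0]],
  [[0,-0.5,-0.55],[0,0,0]],
  [[0,-0.6,-0.55],[0,0,0]],
  [[0,-0.6,-0.55],[0,0,0]],
])

```text
time: 34.4
eef_pos: [0.5263, -0.173, 0.1377]
tcp_rot: [[-1.0, -0.019, -0.001], [-0.019, 1.0, -0.004], [0.002, -0.004, -1.0]]
wrist_force: [-0.7, 1.0, -3.2]
grip_width: 0.0146
finger_force: 59.0
```

Request:
jog_arm([
  [[0,-0.15,0],[0,0,-0.015]],
  [[0,-0.3,0],[0,0,-0.03]],
  [[0,-0.45,0],[0,0,-0.0436]],
  [[-0.027,-0.57,0],[0,0,-0.0436]],
  [[-0.027,-0.6,0],[0,0,-0.0436]],
  [[-0.027,-0.6,0],[0,0,-0.0436]],
  [[-0.027,-0.6,0],[0,0,-0.0436]],
  [[-0.027,-0.6,0],[0,0,-0.0436]],
  [[-0.027,-0.6,0],[0,0,-0.0436]],
  [[-0.027,-0.6,0],[0,0,-0.0436]],
])

```text
time: 35.4
eef_pos: [0.5368, -0.2861, 0.1378]
tcp_rot: [[-0.955, -0.298, -0.0], [-0.298, 0.955, 0.0], [0.0, 0.0, -1.0]]
wrist_force: [-0.8, -0.4, -3.2]
grip_width: 0.0146
finger_force: 59.3
```

```bash
python3 -c "
from h import *
delta(.5370,-.287,.0716,107.3)"
```

```text
[ 0.5368 -0.2861  0.1378] [0.4, 0.0, 0.2, -0.2, -0.0, -0.0, -0.1] shift [ 2.000e-04 -4.800e-03  3.311e-01] turn [ 0.0001 -0.      0.0001]
```

Request:
jog_arm([
  [[0,-0.003,0.08],[0,0,0]],
  [[0,-0.003,0.16],[0,0,0]],
  [[0,-0.003,0.21],[0,0,0]],
  [[0,-0.003,0.24],[0,0,0]],
  [[0,-0.003,0.24],[0,0,0]],
  [[0,-0.003,0.24],[0,0,0]],
  [[0,-0.003,0.24],[0,0,0]],
])

```text
time: 36.1
eef_pos: [0.5374, -0.288, 0.0906]
tcp_rot: [[-0.955, -0.297, 0.002], [-0.297, 0.955, -0.001], [-0.001, -0.001, -1.0]]
wrist_force: [-0.5, 0.5, -3.4]
grip_width: 0.0149
finger_force: 59.2
```

```bash
python3 -c "
from h import *
delta(.5370,-.287,.0716,107.3)"
```

```text
[ 0.5374 -0.288   0.0906] [0.1, -0.1, 0.0, 0.1, -0.0, 0.2, 0.1] shift [0.0005 0.0054 0.0947] turn [-0.0002  0.0002 -0.0001]
```

Request:
jog_arm([
  [[0,0.005,0],[0,0,0]],
  [[0,0.005,0.02],[0,0,0]],
  [[0,0.005,0.04],[0,0,0]],
  [[0,0.005,0.055],[0,0,0]],
  [[0,0.005,0.07],[0,0,0]],
  [[0,0.005,0.082],[0,0,0]],
  [[0,0.005,0.092],[0,0,0]],
  [[0,0.005,0.096],[0,0,0]],
  [[0,0.005,0.096],[0,0,0]],
])

```text
time: 37.0
eef_pos: [0.5364, -0.2868, 0.0716]
tcp_rot: [[-0.955, -0.297, 0.0], [-0.297, 0.955, -0.0], [0.0, -0.0, -1.0]]
wrist_force: [-3.1, 0.5, 4.4]
grip_width: 0.0151
finger_force: 60.3
```

Contact was felt at the expected height, so I release and lift clear.

Request:
jog_arm([
  [[0,0,0],[0,0,0]],
  [[0,0,0],[0,0,0]],
  [[0,0,0],[0,0,0]],
  [[0,0,0],[0,0,0]],
  [[0,0,0],[0,0,0]],
  [[0,0,-0.15],[0,0,0]],
  [[0,0,-0.35],[0,0,0]],
  [[0,0,-0.6],[0,0,0]],
  [[0,0,-0.75],[0,0,0]],
  [[0,0,-0.75],[0,0,0]],
], gripper=60)

```text
time: 38.0
eef_pos: [0.5395, -0.2882, 0.2263]
tcp_rot: [[-0.955, -0.297, 0.011], [-0.297, 0.955, -0.005], [-0.009, -0.008, -1.0]]
wrist_force: [0.8, -0.1, -0.7]
grip_width: 0.0654
finger_force: 0.0
```

Request:
jog_arm([
  [[0,0,0],[0,0,0]],
  [[0,0,0],[0,0,0]],
  [[0,0,0],[0,0,0]],
  [[0,0,0],[0,0,0]],
  [[0,0,0],[0,0,0]],
])

```text
time: 38.5
eef_pos: [0.5362, -0.2866, 0.2196]
tcp_rot: [[-0.955, -0.297, -0.002], [-0.297, 0.955, 0.001], [0.001, 0.001, -1.0]]
wrist_force: [-0.2, -0.3, 0.3]
grip_width: 0.0653
finger_force: 0.0
```

```bash
python3 - <<'E'
from h import *
b=cams.camera("wrist");cv2.imwrite("pics/w11c.png",cv2.resize(b[60:270,240:460],None,fx=2.8,fy=2.8,interpolation=2))
rd=roi(hsv(b,(0,120,50),(10,255,255))|hsv(b,(170,120,50),(180,255,255)),305,350,130,240)
print(rect("wrist",rd,.094))
E
```

```text
[ 537.1 -285.8   52.6   14.7   17.7]
```

View pics/w11c.png

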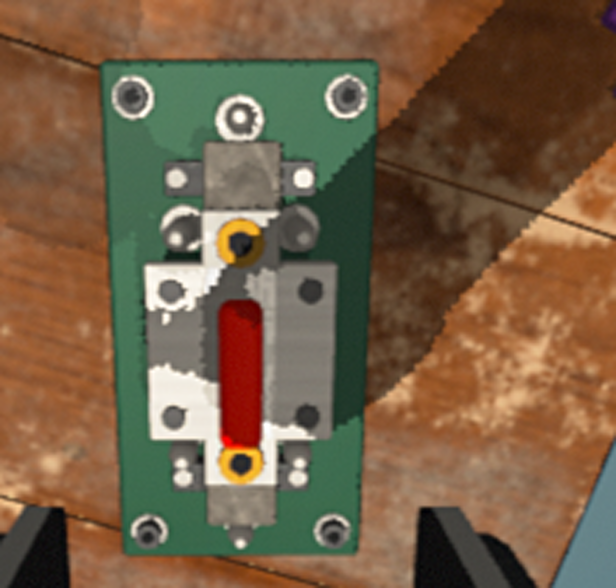

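The plate sits flat and centred between the pins on the blank, with its handle at (0.537, -0.286) and 17.7°, the same as at the start. The arm is clear.

```bash
python3 -c "
from bench import env
print(env.hand_in())"
```

```text
the job is handed in; nothing more can be done
None
```

I swapped the bars and handed the job in at about 38.6 s of the 123 s allowed; no verdict came back. By the last camera views, the undrilled bar is seated in the jig with the drill plate flat on top, and the drilled bar is in the rack's middle bay.

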